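# Index the rotary vice table to its next notch

### The arm

A 7-joint arm with a two-finger parallel gripper is mounted at the origin on a cart in front of the work surface, level with it; the furniture and walls round the work are solid. World frame = base frame: x ahead of the robot, y to its left, z up, the work surface at z = 0. Lengths are in m, angles in rad, forces in N, time in s.
With the tool pointing down it reaches from about 0.425 to 0.95 m from the base axis. Payload 4.7 kg.
Tool frame: the origin (TCP) lies at the very end of the fingers, on their centre line; the grasp point (between the pads) lies 19 mm behind it (ctrl.grip_depth is the z of the grasp point in the tool frame, in m); z points along the fingers, y is the direction in which the jaws open and shut (so a half turn about z gives the same grasp; the last joint's range is limited). The gripper opens to 87 mm and grips with 3 to 60 N. Pads are 19 mm wide; open, the fingers measure 117 mm over their backs; the gripper's body (75 mm by 190 mm) begins 51 mm behind the grasp point.
Start: joints at [-1.291, 0.469, -0.049, 1.532, 0.024, 1.141, -0.082], TCP at [0.205, 0.643, 0.223] pointing down, gripper open.
Joint ranges: [-2.59, 2.59], [-0.33, 1.99], [-1.39, 1.29], [0.1, 2.45], [-1.04, 4.18], [0.21, 1.99], [-2.66, 2.66]. Speed limits (rad/s): [2.57, 2.57, 3.14, 3.14, 3.14, 3.14, 3.14].

### API

Orientations are given as a rotation vector (axis times angle).
In Python, from bench import ctrl gives the robot as it stands. The module is installed in compiled form; this text tells all that it offers.
- The arm moves only by the tool step_arm, never from a script. Its argument "targets" is a list of rows, each a list of 3 entries, a list of its own where there are three numbers: the gripper's target within -1 to 1 (fully open at 1, half-way at 0, shut at -1), then the shift along the tool's x, y, z in m, then the turn about the tool's z in rad. In form: [[gripper, [dx, dy, dz], twist], ...]. A call has 1 to 8 rows; each row shifts and turns the commanded pose from where the row before left it, along the tool's axes as they then stand; what a row does not reach is not made up. A row lasts 1/12 s, in which the tool goes at most 41.7 mm and 7.16 degrees, less where a joint would pass 70% of its speed; a pose out of reach is approached as far as the arm can. A call with a gripper value outside its range is refused whole. The fingers move at their own pace and stop on an object; the grip force is fixed at half the most. Time passes only in rows, so rows that do not move let the fingers close. It gives the time, the measured TCP pose, the force and the opening at its end, in the units of the state.
- ctrl.sense(): the state, without advancing time (a new reading comes with each control period).
- ctrl.snapshot(name): name is "side" or "top" or "wrist"; returns (picture, depth): 480x640x3 uint8, blue, green, red; 480x640 float32, m along the optical axis (not along the pixel's ray), 0 where there is no reading.
- ctrl.get_calibration(name): a dict with "camera_matrix" (3x3 intrinsics, pixels), "dist_coeffs" ([k1, k2, p1, p2, k3] as OpenCV has them; the pictures are not rectified), "rvec" (rotation vector, rad) and "tvec" (3), from world to camera coordinates, as OpenCV has them; the wrist camera has in their place "T_tool_cam" (4x4, takes a point from camera to tool coordinates, whose origin is the TCP and whose axes are the flange's). Camera axes: x right, y down, z forward; pixel columns grow to the right and rows downward; lengths in m; the calibration is good to about 2 mm. A picture is of the moment at which its call begins: read the wrist's pose just before it. get_calibration takes no time and is no camera call.
- ctrl.finish_job(): hands the job in, once; it reports no verdict.
The state is a dict: "time_s": time; "q": joint angles; "qvel": joint speeds; "tau": joint torques, N m; "position": TCP position; "ee_rot": TCP orientation; "ft_force": force on the tool from outside, world axes, zero at the start; "torque": the same for the moment, N m; "gripper_width": finger opening in m.
Only numpy, scipy, OpenCV 4.12 (cv2) and the standard library are available. Lean on these libraries where they do the work, as an engineer would, in place of code of your own. Each camera call takes 0.05 s, during which the arm holds its last target. There are 200 camera calls.

### The job

The turntable that carries the small vice is locked by a spring plunger with a knurled pull ring. Pull the ring up out of its notch, turn the table counter-clockwise (seen from above) to the very next notch, finding it by feel with a light push so that the pin is never forced against the index plate, and leave the pin sprung fully home in it. Do not knock the things standing around.

Things in the scene. Friction and masses are not known exactly. Their poses are not given: they have to be found in the camera images.
- index_base: Round grey base of the rotary fixture, fixed to the bench, 200 mm across and 33 mm high, with two bolted ears (total 266 mm across the ears). Origin at the centre of its underside, on the turning axis; z up. Its x axis points from the locked pull ring's start place through the centre to the far side. Where it stands and how it is turned varies.
- table_axis (a point): Centre of the turntable's top face (aluminium disc, 210 mm across, 12 mm thick, top 47 mm above the bench), on the vertical turning axis. Its axes turn with the table: the pull ring stands at -x, 82 mm from the axis. A machine vice (138 mm long along y, 70 mm wide, its top 93 mm above the bench) is bolted across the middle.
- ring_top (a point): Centre of the top of the pull ring: an upright knurled steel cylinder 26 mm in diameter, 22 mm high, on a 30 mm housing on the turntable, 82 mm from the turning axis. With the pin home this point is 83.5 mm above the bench and the ring's underside 61.5 mm (2.5 mm above the housing); it rises with the ring and goes round with the table. Can be gripped from above at any yaw.
- index_pin: 8 mm steel pin, its flat end slightly rounded, fixed under the pull ring and hidden in the table; origin as the ring's underside. Home, it reaches 9 mm into the notch with about 1.4 mm side play each way; it drops in only when the table is within about 3 mm. Loaded with more than 22 N (sideways or down on the plate) it is damaged; the spring alone presses it on the plate with about 9 N.
- index_ring (a joint): Lift of the pull ring in m: 0 fully home in a notch, 0.008 to 0.009 when the pin rests on top of the plate between notches, 0.016 at the upper stop. The spring pulls it down with 6 N at 0, rising by 0.3 N per mm.
- turntable (a joint): Table angle in rad, growing counter-clockwise seen from above; about 0 (first notch) at the start. The next notch lies somewhere between 0.65 and 1.10 on an adjustable hidden plate and must be felt; one more lies 0.63 beyond it. Between notches the plate is flat and the pin may slide on it. Friction at the ring is some 3 N, 1.5 N more with the pin on the plate; the table stays where it is left.
- stop_block: Bystander: aluminium stop block, 36x60x22 mm, origin at the centre of its underside.
- oil_bottle: Bystander: small oiler bottle, 34 mm across, 95 mm high, origin at the centre of its underside.
- reel: Bystander: wire reel standing on its flange, 60 mm across, 50 mm high, origin at the centre of its underside.
- screwdriver: Bystander: screwdriver lying flat, 190 mm long, 27 mm thick, origin at the centre of its underside.
- meter: Bystander: handheld meter lying flat, 170x85x44 mm, origin at the centre of its underside.

How it is judged:
On the way, in this order (a step that is already met when the one before it is completed fails the run):
1. the pull ring is lifted clear of the first notch (value of joint index_ring above 0.0085 m and value of joint turntable below 0.1 rad), for 0.1 s.
2. the table is turned away from the first notch (value of joint turntable above 0.2 rad), for 0.1 s.
At the end, for the whole second after the job is handed in: The pull ring is fully down (lift under 2 mm) with its pin in the very next notch (table between 0.60 and 1.15 rad), and the table is at rest (value of joint index_ring below 0.002 m and value of joint turntable between 0.6 and 1.15 rad and angular speed of index_pin below 0.05 rad/s); the robot touches nothing.
It fails at once if the pin is forced against the index plate with more than 22 N (contact force between index_pin and anything else above 22 N).
It fails at once if a thing standing around is shifted by more than 30 mm (distance of any of meter, stop_block, oil_bottle, reel, screwdriver from where it was at the start of the episode above 0.03 m).
It also fails if it takes over 58 s, if anything falls off the work surface, if the arm or the gripper's body presses on something with over 40 N, if the wrist force passes 120 N, or if a joint passes its speed limit or range.

## Working session

There is one attempt and no reset: what is moved stays moved. The work goes in short steps, Python scripts to look and compute and a tool call to move; the robot and the scene stay as the last step left them, time stands still between calls to the robot, and variables do not carry over. Pictures are saved under pics/ and viewed, about 8 in all and at most 12, crops included, and the job is handed in when it is done.

Besides the shell and the picture viewer there is one more tool, called by a JSON object that holds its "op" and its "data". step_arm: Moves the arm, as the interface text tells. Its arguments: {"type":"object","properties":{"targets":{"type":"array"}},"required":["targets"]}

```bash
mkdir -p pics; cat > h.py <<'E'
import numpy as np,cv2
from bench import ctrl
def cam(n,s=None):
    c=ctrl.get_calibration(n);K=np.array(c["camera_matrix"],float);D=np.array(c["dist_coeffs"],float)
    if "T_tool_cam" in c:
        s=s or ctrl.sense();T=np.eye(4);T[:3,:3]=cv2.Rodrigues(np.array(s["ee_rot"],float))[0];T[:3,3]=s["position"]
        W=T@np.array(c["T_tool_cam"])
    else:
        M=np.eye(4);M[:3,:3]=cv2.Rodrigues(np.array(c["rvec"],float))[0];M[:3,3]=np.ravel(c["tvec"]);W=np.linalg.inv(M)
    return K,D,W
def ray(C,uv,z):
    K,D,W=C;p=cv2.undistortPoints(np.array(uv,float).reshape(-1,1,2),K,D).reshape(-1,2)
    d=np.c_[p,np.ones(len(p))]@W[:3,:3].T;o=W[:3,3];return o+d*((z-o[2])/d[:,2])[:,None]
def pt(C,uv,dep):
    K,D,W=C;p=cv2.undistortPoints(np.array(uv,float).reshape(-1,1,2),K,D).reshape(-1,2)
    return (np.c_[p,np.ones(len(p))]*np.ravel(dep)[:,None])@W[:3,:3].T+W[:3,3]
E
python3 - <<'E'
from h import *
print(ctrl.sense())
for n in("top","side"):
    im,d=ctrl.snapshot(n);cv2.imwrite(f"pics/{n}0.png",im);np.save(f"{n}0.npy",d);print(n,cam(n)[2].round(3))
E
```

```text
{'time_s': 0.0, 'q': array([-1.29087945,  0.46946384, -0.04862315,  1.53371642,  0.02407709,
        1.1409911 , -0.08229589]), 'qvel': array([-6.14441906e-04,  2.10379788e-04,  1.52456038e-04, -1.29561215e-04,
        7.08189902e-05, -1.36780533e-04,  3.18977226e-04]), 'tau': array([-2.85773282e-06, -5.07970262e+01, -8.05836031e-02, -2.36157650e+01,
       -6.12592860e-02,  3.79581994e-02,  1.96558153e-04]), 'position': array([0.20493595, 0.64249445, 0.2214749 ]), 'ee_rot': array([-0.48304142, -3.10396348,  0.00310398]), 'ft_force': array([-0.08235681,  0.32853851, -1.18010927]), 'torque': array([ 0.02156188, -0.01072992, -0.00177645]), 'gripper_width': 0.08698077071703365}
top [[-0.058 -0.977  0.207  0.285]
 [-0.998  0.057 -0.009 -0.217]
 [-0.003 -0.208 -0.978  0.91 ]
 [ 0.     0.     0.     1.   ]]
side [[ 0.929 -0.222  0.296  0.217]
 [-0.37  -0.552  0.747 -0.861]
 [-0.002 -0.804 -0.595  0.58 ]
 [ 0.     0.     0.     1.   ]]
```

View pics/top0.png

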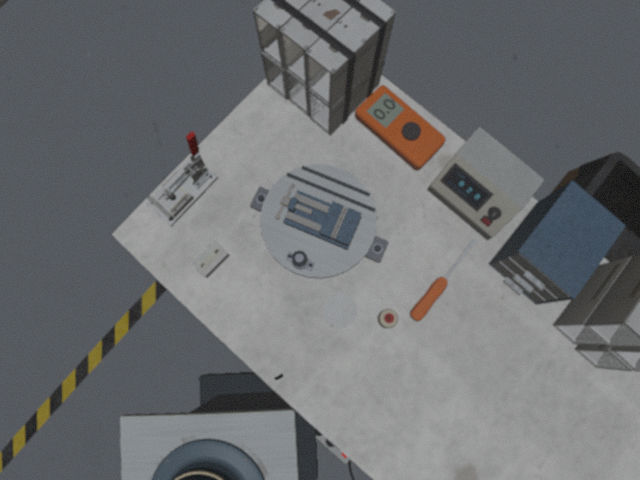

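View pics/side0.png

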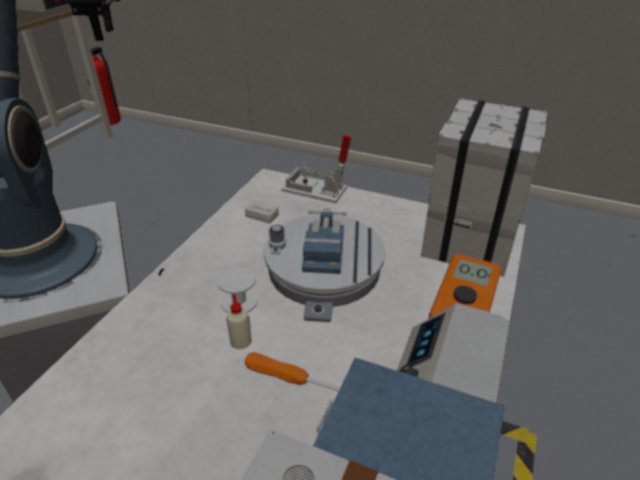

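Top view: disc centred near (319,221), ring top at about (300,258), oil bottle (388,318), white reel about (337,307), stop block (211,259), screwdriver handle (430,298). The side view agrees, with the ring at (277,230). Next I'll turn these pixels into positions.

```bash
python3 - <<'E'
from h import *
C=cam("top");d=np.load("top0.npy");im=cv2.imread("pics/top0.png")
v,u=np.mgrid[0:480,0:640];P=pt(C,np.c_[u.ravel(),v.ravel()],d.ravel()).reshape(480,640,3);P[d==0]=np.nan
z=P[...,2]
box=np.zeros_like(z,bool);box[155:290,245:395]=1
m=(box&(abs(z-.047)<.006)).astype(np.uint8)
cs=max(cv2.findContours(m,0,1)[0],key=cv2.contourArea);h=cv2.convexHull(cs)
w=ray(C,h,.047)[:,:2];c,r=cv2.minEnclosingCircle(w.astype(np.float32));print("axis",c,r)
# ears darker holes
print("ears",ray(C,[[260,199],[376,248]],.01).round(3))
b2=np.zeros_like(z,bool);b2[245:275,283:315]=1
q=b2&(z>.074)&(z<.095);print("ring depth",q.sum(),np.nanmedian(P[q],0),np.c_[u[q],v[q]].mean(0))
print("ringray",ray(C,[[299,258]],.0835))
S=cam("side");print("ring side",ray(S,[[277,228]],.0835),"reel",ray(S,[[238,281]],.05),"bottle tip",ray(S,[[235,295]],.095))
print("bottle",ray(C,[[388,318]],.09),"reel",ray(C,[[338,307]],.05),"block",ray(C,[[211,259]],.022),"sd",ray(C,[[430,298],[475,243]],.02), "toggle", ray(C,[[190,135],[200,160]],.1))
crop=im[150:350,190:450];cv2.imwrite("pics/c.png",cv2.resize(crop,None,fx=3,fy=3,interpolation=2))
print(np.nanmax(z[290:325,320:355]))
E
```

```text
axis (0.48336443305015564, -0.22404906153678894) 0.10539034008979797
ears [[ 0.537 -0.116  0.01 ]
 [ 0.431 -0.327  0.01 ]]
ring depth 197 [ 0.40936267 -0.18723133  0.08395726] [299.05076142 258.02030457]
ringray [[ 0.40979628 -0.18705233  0.0835    ]]
ring side [[ 0.41079832 -0.18736933  0.0835    ]] reel [[ 0.32138034 -0.25688599  0.05      ]] bottle tip [[ 0.30109    -0.33547706  0.095     ]]
bottle [[ 0.30077371 -0.32801492  0.09      ]] reel [[ 0.32564899 -0.24869238  0.05      ]] block [[ 0.42624304 -0.02429668  0.022     ]] sd [[ 0.33264333 -0.41631334  0.02      ]
 [ 0.4277267  -0.51065904  0.02      ]] toggle [[ 0.63717087 -0.00540873  0.1       ]
 [ 0.58899677 -0.02350217  0.1       ]]
0.05478878341462767
```

View pics/c.png

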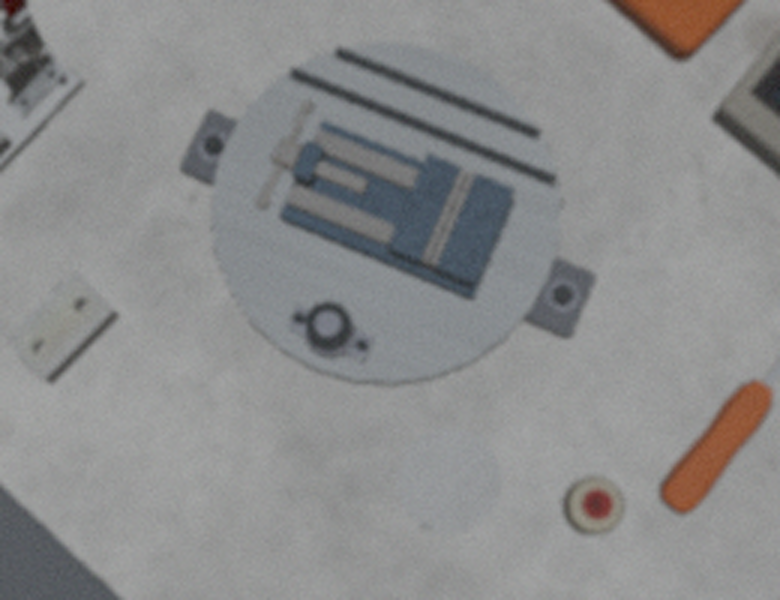

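```bash
cat > plan.py <<'E'
from h import *
import json
def plan(way,yaw_total,n,g):
    """rows through way pts (world TCP), twisting yaw_total (world, rad) evenly"""
    s=ctrl.sense();R=cv2.Rodrigues(np.array(s["ee_rot"],float))[0]
    P=np.vstack([s["position"],way]);L=np.r_[0,np.cumsum(np.linalg.norm(np.diff(P,axis=0),axis=1))]
    t=np.linspace(0,L[-1],n+1);Q=np.c_[[np.interp(t,L,P[:,i]) for i in range(3)]].T
    rows=[]
    for i in range(n):
        d=R.T@(Q[i+1]-Q[i]);rows.append([g,[round(float(x),4) for x in d],round(-yaw_total/n,4)])
        R=R@cv2.Rodrigues(np.array([0,0,-yaw_total/n]))[0]
    for i in range(0,n,8):print(json.dumps(rows[i:i+8]))
E
python3 - <<'E'
from plan import *
print(ctrl.get_calibration("wrist")["T_tool_cam"])
plan([[.40,.40,.2],[.47,.1,.19],[.43,-.17,.19]],-3.274,32,1)
E
```

```text
[[ 1.27119364e-03 -9.64615387e-01 -2.63657998e-01  7.13493497e-02]
 [ 9.99998956e-01  1.04514666e-03  9.97609629e-04  4.37944912e-04]
 [-6.86748321e-04 -2.63658991e-01  9.64615708e-01 -1.61160631e-01]
 [ 0.00000000e+00  0.00000000e+00  0.00000000e+00  1.00000000e+00]]
[[1, [-0.0232, -0.0154, 0.002], 0.1023], [1, [-0.0247, -0.0129, 0.002], 0.1023], [1, [-0.0259, -0.0103, 0.002], 0.1023], [1, [-0.0268, -0.0076, 0.002], 0.1023], [1, [-0.0274, -0.0049, 0.002], 0.1023], [1, [-0.0278, -0.002, 0.002], 0.1023], [1, [-0.0278, 0.0008, 0.002], 0.1023], [1, [-0.0276, 0.0037, 0.002], 0.1023]]
[[1, [-0.0271, 0.0065, 0.002], 0.1023], [1, [-0.0263, 0.0092, 0.002], 0.1023], [1, [-0.0252, 0.0118, 0.002], 0.1023], [1, [-0.0271, 0.0047, 0.0011], 0.1023], [1, [-0.0274, 0.0054, 0.0009], 0.1023], [1, [-0.0267, 0.0082, 0.0009], 0.1023], [1, [-0.0257, 0.0109, 0.0009], 0.1023], [1, [-0.0245, 0.0134, 0.0009], 0.1023]]
[[1, [-0.023, 0.0158, 0.0009], 0.1023], [1, [-0.0212, 0.0181, 0.0009], 0.1023], [1, [-0.0193, 0.0202, 0.0009], 0.1023], [1, [-0.0171, 0.022, 0.0009], 0.1023], [1, [-0.0148, 0.0237, 0.0009], 0.1023], [1, [-0.0123, 0.0251, 0.0009], 0.1023], [1, [-0.0166, 0.022, 0.0002], 0.1023], [1, [-0.0164, 0.0226, 0.0], 0.1023]]
[[1, [-0.014, 0.0242, 0.0], 0.1023], [1, [-0.0114, 0.0255, 0.0], 0.1023], [1, [-0.0088, 0.0265, 0.0], 0.1023], [1, [-0.006, 0.0273, 0.0], 0.1023], [1, [-0.0032, 0.0277, 0.0], 0.1023], [1, [-0.0004, 0.0279, 0.0], 0.1023], [1, [0.0025, 0.0278, 0.0], 0.1023], [1, [0.0053, 0.0274, 0.0], 0.1023]]
```

{"op": "step_arm", "data": {"targets": [[1, [-0.0232, -0.0154, 0.002], 0.1023], [1, [-0.0247, -0.0129, 0.002], 0.1023], [1, [-0.0259, -0.0103, 0.002], 0.1023], [1, [-0.0268, -0.0076, 0.002], 0.1023], [1, [-0.0274, -0.0049, 0.002], 0.1023], [1, [-0.0278, -0.002, 0.002], 0.1023], [1, [-0.0278, 0.0008, 0.002], 0.1023], [1, [-0.0276, 0.0037, 0.002], 0.1023]]}}

```text
time_s: 0.77
position: [0.3453, 0.4681, 0.2061]
ee_rot: [-1.685, -2.651, 0.001]
ft_force: [0.3, 0.4, -0.0]
gripper_width: 0.0867
```

{"op": "step_arm", "data": {"targets": [[1, [-0.0271, 0.0065, 0.002], 0.1023], [1, [-0.0263, 0.0092, 0.002], 0.1023], [1, [-0.0252, 0.0118, 0.002], 0.1023], [1, [-0.0271, 0.0047, 0.0011], 0.1023], [1, [-0.0274, 0.0054, 0.0009], 0.1023], [1, [-0.0267, 0.0082, 0.0009], 0.1023], [1, [-0.0257, 0.0109, 0.0009], 0.1023], [1, [-0.0245, 0.0134, 0.0009], 0.1023]]}}

```text
time_s: 1.43
position: [0.4309, 0.268, 0.1955]
ee_rot: [-2.601, -1.762, 0.001]
ft_force: [-0.0, -0.6, -0.1]
gripper_width: 0.087
```

{"op": "step_arm", "data": {"targets": [[1, [-0.023, 0.0158, 0.0009], 0.1023], [1, [-0.0212, 0.0181, 0.0009], 0.1023], [1, [-0.0193, 0.0202, 0.0009], 0.1023], [1, [-0.0171, 0.022, 0.0009], 0.1023], [1, [-0.0148, 0.0237, 0.0009], 0.1023], [1, [-0.0123, 0.0251, 0.0009], 0.1023], [1, [-0.0166, 0.022, 0.0002], 0.1023], [1, [-0.0164, 0.0226, 0.0], 0.1023]]}}

```text
time_s: 2.1
position: [0.4632, 0.0498, 0.19]
ee_rot: [3.087, 0.581, -0.0]
ft_force: [0.3, -0.3, -0.3]
gripper_width: 0.0871
```

{"op": "step_arm", "data": {"targets": [[1, [-0.014, 0.0242, 0.0], 0.1023], [1, [-0.0114, 0.0255, 0.0], 0.1023], [1, [-0.0088, 0.0265, 0.0], 0.1023], [1, [-0.006, 0.0273, 0.0], 0.1023], [1, [-0.0032, 0.0277, 0.0], 0.1023], [1, [-0.0004, 0.0279, 0.0], 0.1023], [1, [0.0025, 0.0278, 0.0], 0.1023], [1, [0.0053, 0.0274, 0.0], 0.1023]]}}

```text
time_s: 2.77
position: [0.4298, -0.1707, 0.1901]
ee_rot: [-3.063, 0.694, 0.0]
ft_force: [0.8, 0.0, 0.7]
gripper_width: 0.087
```

{"op": "step_arm", "data": {"targets": [[1, [0, 0, 0], 0]]}}

```text
time_s: 2.85
position: [0.4289, -0.1751, 0.1906]
ee_rot: [3.059, -0.704, 0.002]
ft_force: [-0.1, 0.2, 0.1]
gripper_width: 0.0873
```

```bash
python3 - <<'E'
from h import *
s=ctrl.sense();print(s["position"],s["ee_rot"],s["q"],s["time_s"]);im,d=ctrl.snapshot("wrist");cv2.imwrite("pics/w1.png",im);np.save("w1.npy",d)
C=cam("wrist",s);np.save("W1.npy",C[2])
v,u=np.mgrid[0:480,0:640];P=pt(C,np.c_[u.ravel(),v.ravel()],d.ravel()).reshape(480,640,3);P[d==0]=np.nan
q=(abs(P[...,2]-.0835)<.004)&(np.hypot(P[...,0]-.41,P[...,1]+.187)<.03)
print(q.sum(),np.nanmedian(P[q],0) if q.any() else 0);c=cv2.minEnclosingCircle(np.c_[u[q],v[q]].astype(np.float32));print(c,ray(C,[c[0]],.0835))
E
```

```text
[ 0.42885264 -0.17507593  0.19059729] [ 3.05908769e+00 -7.03737762e-01  1.77180567e-03] [-0.51755675  0.20975421  0.94466289  2.09268459 -0.20853704  0.93367789
 -1.48152362] 2.85
990 [ 0.41176401 -0.18643941  0.08267472]
((346.5049133300781, 255.90916442871094), 18.527326583862305) [[ 0.4120796  -0.18636806  0.0835    ]]
```

View pics/w1.png

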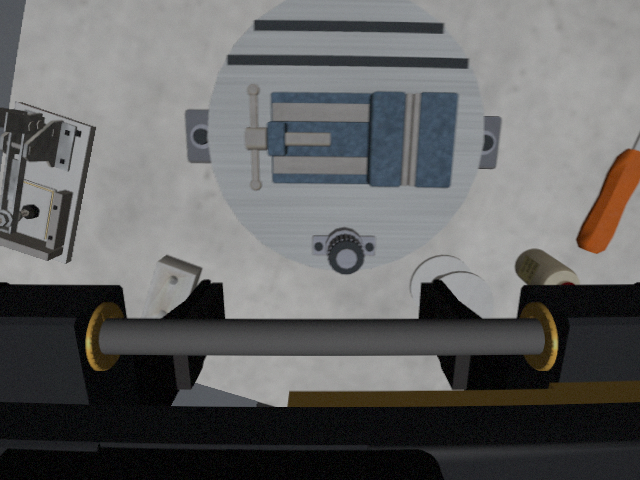

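The wrist view shows the ring at (346,255), with the jaws tangential and aligned with the vice, and the stop block, reel and bottle all clear of the fingers. I'll move over the ring and re-measure close up.

{"op": "step_arm", "data": {"targets": [[1, [-0.0035, 0.006, 0.019], 0], [1, [-0.0035, 0.006, 0.019], 0], [1, [-0.0036, 0.006, 0.019], 0], [1, [0, 0, 0.0186], 0], [1, [0, 0, 0], 0], [1, [0, 0, 0], 0]]}}

```text
time_s: 3.4
position: [0.4127, -0.1806, 0.1141]
ee_rot: [-3.066, 0.685, 0.004]
ft_force: [1.0, -1.0, 0.1]
gripper_width: 0.0868
```

```bash
cat > meas.py <<'E'
from h import *
import sys
s=ctrl.sense();im,d=ctrl.snapshot("wrist");cv2.imwrite(f"pics/{sys.argv[1]}.png",im)
C=cam("wrist",s);R=cv2.Rodrigues(np.array(s["ee_rot"],float))[0]
v,u=np.mgrid[0:480,0:640];P=pt(C,np.c_[u.ravel(),v.ravel()],d.ravel()).reshape(480,640,3);P[d==0]=np.nan
x0,y0,zt=map(float,sys.argv[2:5])
q=(abs(P[...,2]-zt)<.004)&(np.hypot(P[...,0]-x0,P[...,1]-y0)<.02)
c=cv2.minEnclosingCircle(np.c_[u[q],v[q]].astype(np.float32));w=ray(C,[c[0]],zt)[0]
print("tcp",s["position"],"rot",s["ee_rot"],"f",s["ft_force"],"w",s["gripper_width"],"t",s["time_s"]);print(q.sum(),"zmed",np.nanmedian(P[q],0),"circ",c,"world",w,"tool offs",R.T@(w-s["position"]))
E
python3 meas.py w2 .411 -.187 .0835
```

```text
tcp [ 0.41272388 -0.1806182   0.11414431] rot [-3.06596401  0.6848653   0.00364593] f [ 1.00296855 -1.01228687  0.14865829] w 0.08683161546323802 t 3.4
1834 zmed [ 0.41172742 -0.18659271  0.08271606] circ ((333.5, 276.5), 25.505001068115234) world [ 0.41218522 -0.18667287  0.0835    ] tool offs [0.00215879 0.00569485 0.03064198]
```

View pics/w2.png

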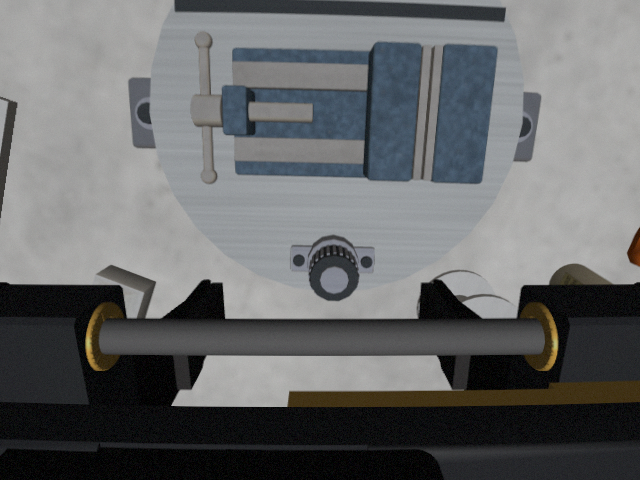

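{"op": "step_arm", "data": {"targets": [[1, [0.001, 0.0029, 0.015], 0], [1, [0.001, 0.0028, 0.015], 0], [1, [0, 0, 0.012], 0], [1, [0, 0, 0.008], 0], [1, [0, 0, 0], 0], [1, [0, 0, 0], 0], [1, [0, 0, 0], 0]]}}

```text
time_s: 4.03
position: [0.4134, -0.1876, 0.0655]
ee_rot: [-3.066, 0.686, -0.003]
ft_force: [-0.2, -0.3, 0.0]
gripper_width: 0.0868
```

```bash
python3 meas.py w3 .4118 -.1867 .0835
```

```text
tcp [ 0.41338135 -0.18760178  0.06549662] rot [-3.06558914e+00  6.86032643e-01 -2.91055657e-03] f [-0.15722451 -0.25155787  0.01260942] w 0.08682416446430749 t 4.0333
974 zmed [ 0.41862424 -0.19010642  0.08219542] circ ((322.5, 324.70513916015625), 32.42876434326172) world [ 0.41298272 -0.18735775  0.0835    ] tool offs [-4.32762618e-04 -6.12555338e-05 -1.80041420e-02]
```

{"op": "step_arm", "data": {"targets": [[-0.3, [-0.001, 0, 0], 0], [-0.3, [0, 0, 0], 0], [-0.3, [0, 0, 0], 0], [-0.3, [0, 0, 0], 0]]}}

```text
time_s: 4.42
position: [0.4117, -0.187, 0.0648]
ee_rot: [-3.065, 0.687, -0.0]
ft_force: [-0.0, 0.7, -0.5]
gripper_width: 0.0681
```

{"op": "step_arm", "data": {"targets": [[-0.36, [0, 0, 0], 0], [-0.38, [0, 0, 0], 0], [-0.4, [0, 0, 0], 0]]}}

```text
time_s: 4.67
position: [0.4116, -0.187, 0.0646]
ee_rot: [-3.066, 0.687, 0.0]
ft_force: [-1.4, 0.2, 0.7]
gripper_width: 0.0485
```

{"op": "step_arm", "data": {"targets": [[-0.36, [0, 0, 0], 0], [-0.36, [0, 0, 0], 0], [-0.37, [0, 0, 0], 0], [-0.38, [0, 0, 0], 0], [-0.39, [0, 0, 0], 0]]}}

```text
time_s: 5.08
position: [0.4116, -0.187, 0.0646]
ee_rot: [-3.066, 0.687, 0.0]
ft_force: [0.4, -0.9, 0.3]
gripper_width: 0.0275
```

{"op": "step_arm", "data": {"targets": [[-0.42, [0, 0, 0], 0], [-0.45, [0, 0, 0], 0], [-0.5, [0, 0, 0], 0]]}}

```text
time_s: 5.33
position: [0.4116, -0.1872, 0.0646]
ee_rot: [3.065, -0.687, 0.0]
ft_force: [0.5, -0.7, -0.3]
gripper_width: 0.0253
```

{"op": "step_arm", "data": {"targets": [[-1, [0, 0, 0], 0], [-1, [0, 0, 0], 0], [-1, [0, 0, -0.003], 0], [-1, [0, 0, -0.003], 0], [-1, [0, 0, -0.003], 0], [-1, [0, 0, -0.003], 0], [-1, [0, 0, -0.001], 0], [-1, [0, 0, 0], 0]]}}

```text
time_s: 6.0
position: [0.4115, -0.1871, 0.0777]
ee_rot: [3.065, -0.687, 0.0]
ft_force: [1.8, -2.8, -10.9]
gripper_width: 0.0249
```

{"op": "step_arm", "data": {"targets": [[-1, [0, 0, 0], 0], [-1, [0, 0, 0], 0]]}}

```text
time_s: 6.17
position: [0.4115, -0.1871, 0.0775]
ee_rot: [3.065, -0.687, -0.0]
ft_force: [1.9, -2.6, -10.8]
gripper_width: 0.0252
```

{"op": "step_arm", "data": {"targets": [[-1, [0.0, 0.002, 0], -0.025], [-1, [0.0001, 0.0041, 0], -0.05], [-1, [0.0001, 0.0041, 0], -0.05], [-1, [0.0001, 0.0041, 0], -0.05], [-1, [0, 0, 0], 0]]}}

```text
time_s: 6.58
position: [0.4063, -0.2003, 0.0775]
ee_rot: [-3.113, 0.414, 0.001]
ft_force: [1.4, -0.1, -11.0]
gripper_width: 0.0249
```

{"op": "step_arm", "data": {"targets": [[-1, [0.0001, 0.0041, 0], -0.05], [-1, [0.0001, 0.0041, 0], -0.05], [-1, [0.0001, 0.0041, 0], -0.05], [-1, [0.0001, 0.0041, 0], -0.05], [-1, [0, 0, 0], 0], [-1, [0, 0, 0], 0]]}}

```text
time_s: 7.08
position: [0.4033, -0.2161, 0.0773]
ee_rot: [-3.139, 0.105, 0.002]
ft_force: [0.6, 0.2, -10.9]
gripper_width: 0.0253
```

{"op": "step_arm", "data": {"targets": [[-1, [0.0001, 0.0034, 0], -0.041], [-1, [0.0001, 0.0034, 0], -0.041], [-1, [0.0001, 0.0034, 0], -0.041], [-1, [0.0001, 0.0034, 0], -0.041], [-1, [0, 0, 0], 0]]}}

```text
time_s: 7.5
position: [0.4033, -0.2293, 0.0771]
ee_rot: [-3.136, -0.154, 0.004]
ft_force: [-0.3, 2.2, -9.8]
gripper_width: 0.0251
```

{"op": "step_arm", "data": {"targets": [[-1, [0, 0, 0.0012], 0], [-1, [0, 0, 0.0012], 0], [-1, [0, 0, 0.0012], 0], [-1, [0, 0, 0], 0], [-1, [0, 0, 0], 0]]}}

```text
time_s: 7.92
position: [0.4033, -0.2293, 0.0736]
ee_rot: [-3.136, -0.154, 0.003]
ft_force: [-3.0, 3.6, -9.4]
gripper_width: 0.0248
```

{"op": "step_arm", "data": {"targets": [[-1, [0, 0, 0.0005], 0], [-1, [0, 0, 0], 0], [-0.39, [0, 0, 0], 0], [-0.36, [0, 0, 0], 0], [-0.36, [0, 0, 0], 0], [-0.36, [0, 0, 0], 0]]}}

```text
time_s: 8.42
position: [0.4049, -0.2305, 0.074]
ee_rot: [3.138, 0.154, 0.002]
ft_force: [-2.0, 3.1, -1.4]
gripper_width: 0.0276
```

{"op": "step_arm", "data": {"targets": [[-0.36, [0, 0.001, 0], -0.0122], [-0.36, [0, 0.001, 0], -0.0122], [-0.36, [0, 0.001, 0], -0.0122], [-0.36, [0, 0.001, 0], -0.0122], [-0.36, [0, 0, 0], 0]]}}

```text
time_s: 8.83
position: [0.4053, -0.2343, 0.0739]
ee_rot: [-3.133, -0.232, -0.002]
ft_force: [-1.7, 3.2, -0.2]
gripper_width: 0.0277
```

```bash
python3 meas.py w4 .4055 -.2345 .092; python3 - <<'E'
from h import *
im=cv2.imread("pics/w4.png");cv2.imwrite("pics/w4.png",im)
E
```

```text
tcp [ 0.40534364 -0.23431089  0.07394207] rot [-3.13298087e+00 -2.32136977e-01 -1.83669846e-03] f [-1.66303678  3.20367023 -0.17885623] w 0.027693158495992944 t 8.8333
1183 zmed [ 0.41126245 -0.23217715  0.09062982] circ ((322.5, 302.5), 44.502906799316406) world [ 0.41469561 -0.23323516  0.092     ] tool offs [ 0.00942947  0.00031546 -0.01804692]
```

View pics/w4.png

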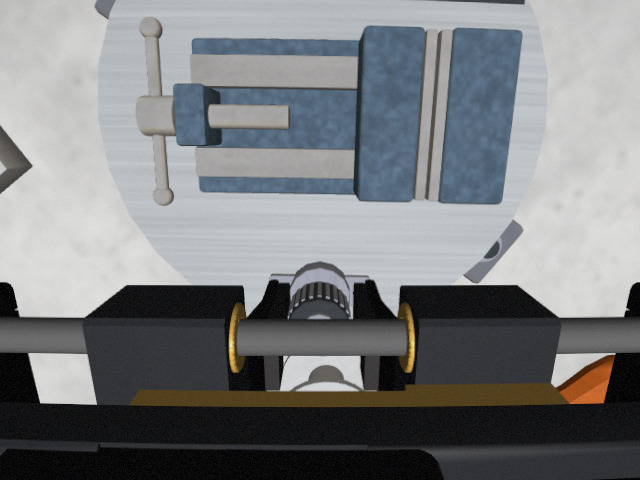

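The wrist view shows the ring at (320,290), raised and loose between the fingers, and the table turning along with the tool. I'll carry on with light pushes, checking ring height and force after each one.

```bash
cat > chk.py <<'E'
from h import *
s=ctrl.sense();im,d=ctrl.snapshot("wrist");C=cam("wrist",s);R=cv2.Rodrigues(np.array(s["ee_rot"],float))[0]
u,v=np.meshgrid(np.arange(305,341),np.arange(225,320));P=pt(C,np.c_[u.ravel(),v.ravel()],d[v,u].ravel());P=P[d[v,u].ravel()>0]
L=(P-s["position"])@R;q=np.hypot(L[:,0],L[:,1])<.013
z=P[q,2];print("ring z hist top",np.percentile(z,[50,80,95]).round(4) if q.any() else None,q.sum(),"f_tool",(R.T@s["ft_force"]).round(1),"yaw",np.degrees(np.arctan2(R[1,0],R[0,0])).round(2),"tcp",s["position"].round(4))
E
python3 chk.py
```

```text
ring z hist top [0.0793 0.0905 0.0916] 2056 f_tool [-1.9 -4.5  0.5] yaw 8.43 tcp [ 0.4053 -0.2345  0.0739]
```

{"op": "step_arm", "data": {"targets": [[-0.36, [0, 0.001, 0], -0.0122], [-0.36, [0, 0.001, 0], -0.0122], [-0.36, [0, 0.001, 0], -0.0122], [-0.36, [0, 0, 0], 0]]}}

```text
time_s: 9.27
position: [0.4058, -0.2373, 0.0738]
ee_rot: [3.128, 0.289, 0.002]
ft_force: [-2.1, 3.9, 0.2]
gripper_width: 0.0281
```

```bash
python3 chk.py
```

```text
ring z hist top [0.0793 0.0904 0.0918] 2052 f_tool [-1.4 -4.3 -0.2] yaw 10.57 tcp [ 0.4058 -0.2373  0.0738]
```

{"op": "step_arm", "data": {"targets": [[-0.36, [0, 0.001, 0], -0.0122], [-0.36, [0, 0.001, 0], -0.0122], [-0.36, [0, 0.001, 0], -0.0122], [-0.36, [0, 0, 0], 0]]}}

```text
time_s: 9.65
position: [0.4064, -0.2403, 0.0737]
ee_rot: [3.122, 0.347, 0.002]
ft_force: [-1.5, 2.8, 0.5]
gripper_width: 0.0279
```

```bash
python3 chk.py
```

```text
ring z hist top [0.0796 0.0904 0.0916] 2042 f_tool [-0.9 -3.1 -0.5] yaw 12.67 tcp [ 0.4064 -0.2403  0.0737]
```

{"op": "step_arm", "data": {"targets": [[-0.36, [0, 0.001, 0], -0.0122], [-0.36, [0, 0.001, 0], -0.0122], [-0.36, [0, 0.001, 0], -0.0122], [-0.36, [0, 0, 0], 0]]}}

```text
time_s: 10.03
position: [0.407, -0.2432, 0.0737]
ee_rot: [3.115, 0.403, 0.001]
ft_force: [-1.0, 2.8, 1.8]
gripper_width: 0.0276
```

```bash
python3 chk.py
```

```text
ring z hist top [0.0795 0.0903 0.0917] 2040 f_tool [-0.2 -2.9 -1.9] yaw 14.76 tcp [ 0.407  -0.2432  0.0737]
```

{"op": "step_arm", "data": {"targets": [[-0.36, [0, 0.001, 0], -0.0122], [-0.36, [0, 0.001, 0], -0.0122], [-0.36, [0, 0.001, 0], -0.0122], [-0.36, [0, 0, 0], 0]]}}

```text
time_s: 10.42
position: [0.4078, -0.2459, 0.0737]
ee_rot: [3.108, 0.461, 0.001]
ft_force: [-0.1, 4.0, 2.8]
gripper_width: 0.0279
```

```bash
python3 chk.py
```

```text
ring z hist top [0.0799 0.0904 0.0917] 2040 f_tool [ 1.1 -3.9 -2.8] yaw 16.87 tcp [ 0.4078 -0.2459  0.0737]
```

{"op": "step_arm", "data": {"targets": [[-0.36, [0, 0.001, -0.0004], -0.0122], [-0.36, [0, 0.001, 0], -0.0122], [-0.36, [0, 0.001, 0], -0.0122], [-0.36, [0, 0, 0], 0]]}}

```text
time_s: 10.8
position: [0.4087, -0.2488, 0.0739]
ee_rot: [3.098, 0.518, 0.001]
ft_force: [0.5, 3.0, 0.5]
gripper_width: 0.0278
```

```bash
python3 chk.py
```

```text
ring z hist top [0.08   0.0905 0.0917] 2037 f_tool [ 1.4 -2.7 -0.5] yaw 18.97 tcp [ 0.4087 -0.2488  0.0739]
```

{"op": "step_arm", "data": {"targets": [[-0.36, [0, 0.001, -0.0001], -0.0122], [-0.36, [0, 0.001, 0], -0.0122], [-0.36, [0, 0.001, 0], -0.0122], [-0.36, [0, 0, 0], 0]]}}

```text
time_s: 11.18
position: [0.4096, -0.2516, 0.074]
ee_rot: [3.088, 0.574, 0.001]
ft_force: [1.7, 4.4, -0.9]
gripper_width: 0.0278
```

```bash
python3 chk.py
```

```text
ring z hist top [0.0802 0.0905 0.0918] 2041 f_tool [ 3.1 -3.5  0.9] yaw 21.07 tcp [ 0.4096 -0.2516  0.074 ]
```

{"op": "step_arm", "data": {"targets": [[-0.36, [0.0003, 0.001, 0], -0.0122], [-0.36, [0.0003, 0.001, 0], -0.0122], [-0.36, [0.0003, 0.001, 0], -0.0122], [-0.36, [0, 0, 0], 0]]}}

```text
time_s: 11.57
position: [0.4106, -0.254, 0.0739]
ee_rot: [-3.077, -0.63, 0.002]
ft_force: [-0.5, 4.3, 0.7]
gripper_width: 0.028
```

```bash
python3 chk.py
```

```text
ring z hist top [0.0802 0.0905 0.0919] 2029 f_tool [ 1.2 -4.1 -0.7] yaw 23.15 tcp [ 0.4106 -0.254   0.0739]
```

{"op": "step_arm", "data": {"targets": [[-0.36, [0.0001, 0.001, 0], -0.0122], [-0.36, [0.0001, 0.001, 0], -0.0122], [-0.36, [0.0001, 0.001, 0], -0.0122], [-0.36, [0, 0, 0], 0]]}}

```text
time_s: 11.95
position: [0.4118, -0.2567, 0.0738]
ee_rot: [-3.065, -0.686, 0.002]
ft_force: [-1.9, 3.1, 1.4]
gripper_width: 0.0279
```

```bash
python3 chk.py
```

```text
ring z hist top [0.0803 0.0905 0.0918] 2029 f_tool [-0.4 -3.6 -1.4] yaw 25.24 tcp [ 0.4118 -0.2567  0.0738]
```

{"op": "step_arm", "data": {"targets": [[-0.36, [0, 0.001, -0.0002], -0.0122], [-0.36, [0, 0.001, 0], -0.0122], [-0.36, [0, 0.001, 0], -0.0122], [-0.36, [0, 0, 0], 0]]}}

```text
time_s: 12.33
position: [0.4132, -0.2596, 0.0739]
ee_rot: [-3.053, -0.742, 0.002]
ft_force: [-2.6, 2.3, -2.0]
gripper_width: 0.028
```

```bash
python3 chk.py
```

```text
ring z hist top [0.0802 0.0904 0.0918] 2035 f_tool [-1.3 -3.2  2. ] yaw 27.33 tcp [ 0.4132 -0.2596  0.0739]
```

{"op": "step_arm", "data": {"targets": [[-0.36, [0, 0.001, 0], -0.0122], [-0.36, [0, 0.001, 0], -0.0122], [-0.36, [0, 0.001, 0], -0.0122], [-0.36, [0, 0, 0], 0]]}}

```text
time_s: 12.72
position: [0.4156, -0.2627, 0.0743]
ee_rot: [3.037, 0.798, 0.001]
ft_force: [-1.9, 1.8, -0.4]
gripper_width: 0.0278
```

```bash
python3 chk.py
```

```text
ring z hist top [0.0786 0.0831 0.0846] 2068 f_tool [-0.8 -2.5  0.4] yaw 29.43 tcp [ 0.4156 -0.2627  0.0743]
```

The ring has dropped about 8 mm and the push force is low. I'll release, rise and check.

{"op": "step_arm", "data": {"targets": [[-0.2, [0, 0, 0], 0], [0, [0, 0, 0], 0], [0.2, [0, 0, 0], 0], [0.4, [0, 0, 0], 0], [0.5, [0, 0, 0], 0], [0.5, [0, 0, 0], 0]]}}

```text
time_s: 13.27
position: [0.4156, -0.2622, 0.0744]
ee_rot: [3.038, 0.797, 0.001]
ft_force: [-0.1, 0.5, -0.5]
gripper_width: 0.0597
```

{"op": "step_arm", "data": {"targets": [[0.5, [0, 0, -0.01], 0], [0.5, [0, 0, -0.02], 0], [0.5, [0, 0, -0.03], 0], [0.5, [-0.01, 0, -0.03], 0], [0.5, [-0.01, 0, -0.01], 0], [0.5, [0, 0, 0], 0], [0.5, [0, 0, 0], 0], [0.5, [0, 0, 0], 0]]}}

```text
time_s: 13.93
position: [0.3974, -0.2709, 0.1732]
ee_rot: [-3.037, -0.797, 0.002]
ft_force: [0.2, 0.1, -0.4]
gripper_width: 0.0653
```

```bash
python3 meas.py w9 .416 -.263 .0835; python3 - <<'E'
from h import *
C=cam("top");im,d=ctrl.snapshot("top");cv2.imwrite("pics/topE.png",im)
E
```

```text
tcp [ 0.39744409 -0.2709265   0.17319098] rot [-3.03711706e+00 -7.97126278e-01  1.90124537e-03] f [ 0.20165325  0.14389845 -0.36267986] w 0.06533858176386598 t 13.9333
1189 zmed [ 0.41423146 -0.26385479  0.08274079] circ ((324.5, 222.2142791748047), 20.34031867980957) world [ 0.41422339 -0.26376813  0.0835    ] tool offs [0.0182004  0.00217169 0.08967323]
```

View pics/w9.png

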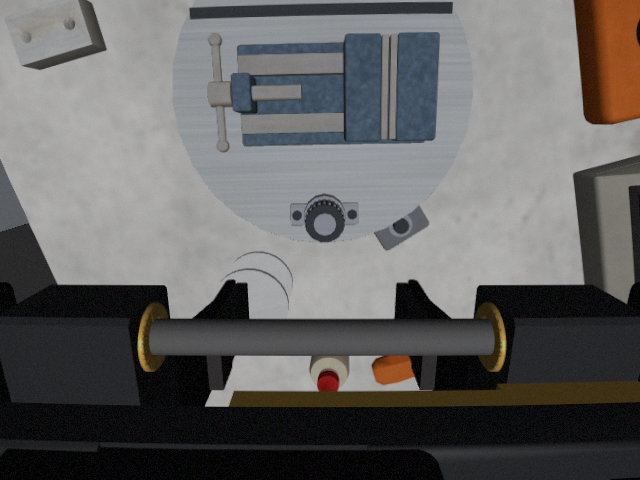

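The ring-top height reads 82.7 mm by the same measure that gave 82.7 mm while locked at the start, so the pin is home. The ring sits at (325,222). The reel, bottle, block and screwdriver are all standing, and the robot is clear.

```bash
python3 - <<'E'
from bench import ctrl
print(ctrl.finish_job(),ctrl.sense()["time_s"])
E
```

```text
the job is handed in; nothing more can be done
the job is handed in; nothing more can be done
```

The table is in the next notch with the pin sprung home, and the job was handed in at about 14 s of the 58 s allowed. No verdict is reported.

- **What I did:** I gripped the ring, lifted it about 13 mm and turned the table to about 0.54 rad. I then let the pin down on the plate and opened the fingers to 28 mm so the ring was free to drop. From there I pushed in 3 mm steps, with about 3–4.5 N sideways, until the ring fell.
- **Pin home:** the ring top measured 82.7 mm, the same as when locked at the start. That puts the lift at about 0, against the 2 mm limit.
- **Notch:** the ring moved 77 mm in a straight line, which is about 0.98 rad. The tool's turn agrees, giving about 0.95 rad. Both are inside 0.60–1.15, and no notch was felt before this one.
- **Forces and clearance:** readings at the end of each move showed no sideways force above about 5 N. The gripper was open and about 90 mm above the ring when I handed in.
- **Things standing around:** in the last wrist picture, the block, reel, bottle, screwdriver and meter that were in view looked undisturbed. I did not measure their positions again.

No check failed or disagreed.

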